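# Scan the copper seam with the probe pen

### The arm

A 6-joint arm with a two-finger parallel gripper is mounted at the origin on a cart in front of the work surface, level with it; the furniture and walls round the work are solid. World frame = base frame: x ahead of the robot, y to its left, z up, the work surface at z = 0. Lengths are in m, angles in degrees, forces in N, time in s.
With the tool pointing down it reaches from about 0.3 to 0.75 m from the base axis. Payload 8.5 kg.
Tool frame: the origin (TCP) lies between the finger pads; the fingertips stand 8 mm ahead of it and the grasp point (between the pads) lies 11 mm behind it; z points along the fingers, y is the direction in which the jaws open and shut (so a half turn about z gives the same grasp; the last joint's range is limited). The gripper opens to 85 mm and grips with 20 to 120 N. Pads are 22 mm wide; open, the fingers measure 114 mm over their backs; the gripper's body (76 mm by 85 mm) begins 54 mm behind the grasp point. The pads swing forward as they close: fully open they stand 13 mm farther back than shut.
Start: joints at [-84.7, 21.807, 74.336, -0, 83.858, -12.336], TCP at [0.167, -0.524, 0.218] pointing down, gripper open.
Joint ranges: [-178.18, 178.18], [-50.72, 133.34], [12.68, 142.11], [-81.47, 261.47], [9.98, 163.14], [-165.26, 165.26]. Speed limits (degrees/s): [136.94, 136.94, 180, 180, 180, 180].

### API

Orientations are given as a 3x3 rotation matrix whose columns are the frame's x, y, z axes.
In Python, from bench import r gives the robot as it stands.
- The arm moves only by the tool apply_moves, never from a script. Its argument "commands" is a list of rows, each an object with "xyz": the shift along the world's x, y, z in cm, a list of three; "rot": the turn, a rotation vector about the world's x, y, z in rad, a list of three. In form: [{"xyz": [dx, dy, dz], "rot": [wx, wy, wz]}, ...]. A call has 1 to 5 rows; each row is the pose to reach, as a shift and turn from the pose commanded when the call began; what a row does not reach only later rows make up. A row lasts 1/12 s, in which the tool goes at most 41.7 mm and 7.16 degrees, less where a joint would pass 70% of its speed; a pose out of reach is approached as far as the arm can. A call with a gripper value outside its range is refused whole. "jaw" is the finger opening in cm, from 0 to 8.54, set as the call begins (left out, the last holds). The fingers move at their own pace and stop on an object; the grip force is fixed at half the most. Time passes only in rows, so rows that repeat a pose let the fingers close. It gives the time, the measured TCP pose, the force and the opening at its end, in the units of the state.
- r.get_obs(): the state, without advancing time (a new reading comes with each control period).
- r.camera(name): name is "side" or "top" or "wrist"; returns the picture (400x640x3 uint8, red, green, blue); there is no depth.
- r.camera_params(name): a dict with "intrinsics" (3x3 intrinsics, pixels), "origin" and "rotation" of the camera in the world; the wrist camera has in their place "T_tool_cam" (4x4, takes a point from camera to tool coordinates, whose origin is the TCP and whose axes are the flange's). Camera axes: x right, y down, z forward; pixel columns grow to the right and rows downward; lengths in m; the calibration is good to about 2 mm. A picture is of the moment at which its call begins: read the wrist's pose just before it. camera_params takes no time and is no camera call.
- r.job_done(): hands the job in, once; it reports no verdict.
The state is a dict: "time": time; "joints": joint angles; "qvel": joint speeds; "tau": joint torques, N m; "ee_pos": TCP position; "tool_rot": TCP orientation; "contact_force": force on the tool from outside, world axes, zero at the start; "wrist_torque": the same for the moment, N m; "grip_width": finger opening in m.
Only numpy, scipy, OpenCV 4.12 (cv2) and the standard library are available. Lean on these libraries where they do the work, as an engineer would, in place of code of your own. Each camera call takes 0.05 s, during which the arm holds its last target. There are 200 camera calls.

### The job

Take the orange-gripped probe pen out of its stand and, holding it upright, scan the seam between the two copper bars (not the silver ones): begin at the seam's end with the yellow dot and move the tip slowly, about 3 cm a second, along the whole seam to its other end, staying about a centimetre above the copper without pressing on it. Then put the probe back in its stand, upright and fully seated.

Things in the scene. Friction and masses are not known exactly. Their poses are not given: they have to be found in the camera images.
- probe: Loose probe pen, 125 mm long, 80 g: steel nose 16 mm thick tapering to a point; black disc collar (40 mm across, 5 mm thick, underside 55 mm from the tip); above it a straight round orange grip, 20 mm thick, 62 mm long, taken from above, best 90 to 100 mm from the tip. Origin: the tip of the nose; z runs from the tip up along the pen. It starts upright in its stand.
- probe_stand: Fixed grey square block 64 x 64 mm, 65 mm high, with an upright round hole 29 mm across, 60 mm deep, in the middle of its top. Origin: centre of its underside, on the bench; z up. The probe hangs in the hole by its collar, which rests on the block's top; its tip is then 10 mm above the bench. The nose has 6 mm of play to each side.
- copper_jig: Fixed dark plate 200 x 112 x 8 mm holding two copper bars (160 x 35 x 9 mm) side by side. They meet in the seam, which is the x axis (y = 0), from x = -80 mm (yellow-dot end; the dot is on the plate at x = -90 mm) to x = +80 mm. Origin: centre of the plate's underside, on the bench; z up; copper's top is at z = 17 mm, nothing is higher. A twin with silver bars stands nearby; they may swap places.
Things that resemble listed ones, but are neither listed nor needed, are in the scene too. What is shaped like the probe_stand but pink or red is not meant.

How it is judged:
By the outcome, as a careful person would: the job done as asked, in the order asked, and still so for the second after the job is handed in, with the robot touching nothing.
It also fails if it takes over 45 s, if anything falls off the work surface, if the arm or the gripper's body presses on something with over 40 N, if the wrist force passes 120 N, or if a joint passes its speed limit or range.

## Working session

There is one attempt and no reset: what is moved stays moved. The work goes in short steps, Python scripts to look and compute and a tool call to move; the robot and the scene stay as the last step left them, time stands still between calls to the robot, and variables do not carry over. Pictures are saved under pics/ and viewed, about 8 in all and at most 12, crops included, and the job is handed in when it is done.

Besides the shell and the picture viewer there is one more tool, called after ">>>" as a command line: name --argument value ..., lists and objects as JSON in quotes. apply_moves: Moves the arm, as the interface text tells. Its arguments: {"type":"object","properties":{"commands":{"type":"array","items":{"type":"object","properties":{"xyz":{"type":"array","items":{"type":"number"}},"rot":{"type":"array","items":{"type":"number"}}}}},"jaw":{"type":"number"}},"required":["commands"]}

```bash
mkdir -p pics; cat > h.py <<'E'
import numpy as np, cv2
from bench import r
def shot(n,f=None):
    im=r.camera(n)
    if f: cv2.imwrite('pics/'+f,im[:,:,::-1])
    return im
def cam(n,obs=None):
    p=r.camera_params(n)
    K=np.array(p["intrinsics"])
    if n=="wrist":
        o=obs or r.get_obs(); T=np.eye(4);T[:3,:3]=o["tool_rot"];T[:3,3]=o["ee_pos"]
        T=T@np.array(p["T_tool_cam"]); return K,T[:3,:3],T[:3,3]
    return K,np.array(p["rotation"]),np.array(p["origin"])
def ray(c,u,v):
    K,R,o=c; d=R@np.linalg.solve(K,[u,v,1.]); return o,d/np.linalg.norm(d)
def onz(c,u,v,z):
    o,d=ray(c,u,v); return o+d*(z-o[2])/d[2]
def tri(*rs):
    A=np.zeros((3,3));b=np.zeros(3)
    for o,d in rs:
        P=np.eye(3)-np.outer(d,d);A+=P;b+=P@o
    x=np.linalg.solve(A,b); return x,[np.linalg.norm(np.cross(x-o,d)) for o,d in rs]
def proj(c,p):
    K,R,o=c; q=K@(R.T@(np.array(p)-o)); return q[:2]/q[2]
E
python3 - <<'E'
from h import *
np.set_printoptions(precision=3,suppress=True)
for n in("top","side"):
    shot(n,n+'0.png'); print(n,*cam(n))
print(r.get_obs())
E
```

```text
top [[448.469   0.    317.686]
 [  0.    448.469 200.837]
 [  0.      0.      1.   ]] [[-0.007 -0.988  0.157]
 [-1.     0.004 -0.026]
 [ 0.025 -0.157 -0.987]] [0.275 0.241 1.145]
side [[398.571   0.    314.198]
 [  0.    398.571 205.439]
 [  0.      0.      1.   ]] [[-0.861 -0.263  0.435]
 [-0.508  0.449 -0.735]
 [-0.002 -0.854 -0.52 ]] [0.093 0.849 0.484]
{'time': 0.1, 'joints': array([-84.699,  21.836,  74.379,   0.001,  83.858, -12.337]), 'qvel': array([ 0.006, -0.191,  0.042,  0.051,  0.022,  0.003]), 'tau': array([  0.006, -44.922, -23.166,  -0.   ,   0.004,  -0.   ]), 'ee_pos': array([ 0.167, -0.524,  0.217]), 'tool_rot': array([[ 0.953,  0.303, -0.   ],
       [ 0.303, -0.953,  0.001],
       [ 0.   , -0.001, -1.   ]]), 'contact_force': array([ 0.885,  0.84 , -0.49 ]), 'wrist_torque': array([-0.013, -0.01 ,  0.009]), 'grip_width': 0.08525083889421678}
```

View pics/top0.png

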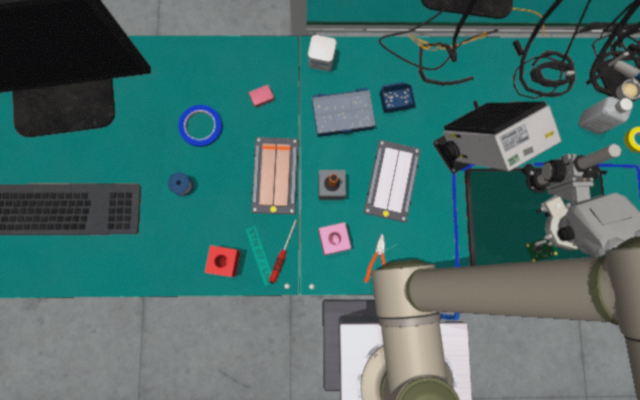

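View pics/side0.png

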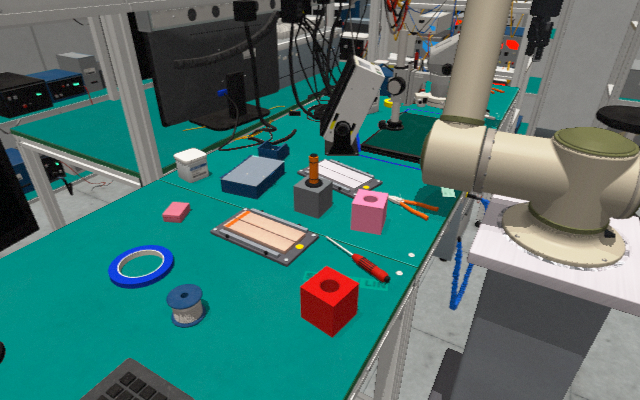

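Top view: the probe's orange grip is at (333,183) in the grey stand. The decoys are the pink block (335,238), the red block (222,261), and the orange pliers (378,262) and red screwdriver (275,268). The copper jig is at (275,175) with its dot at (273,209); its silver twin is at (392,178). Choice: the grey stand with the orange grip, and the copper jig on the left.

```bash
python3 - <<'E'
from h import *
np.set_printoptions(precision=4,suppress=True)
T=shot("top");S=shot("side");ct=cam("top");cs=cam("side")
def mask(im,lo,hi,box):
    h=cv2.cvtColor(im,cv2.COLOR_RGB2HSV); m=cv2.inRange(h,np.array(lo),np.array(hi)); k=np.zeros_like(m);x0,y0,x1,y1=box;k[y0:y1,x0:x1]=255
    m&=k; n,l,st,c=cv2.connectedComponentsWithStats(m)
    if n<2: return None
    i=1+st[1:,4].argmax(); return (l==i).astype(np.uint8)
def rect(m): 
    c,_=cv2.findContours(m,0,2); return cv2.boxPoints(cv2.minAreaRect(max(c,key=cv2.contourArea)))
# yellow dots & copper
for n,im,c,bd,bc in(("top",T,ct,(255,200,300,225),(250,130,305,222)),("side",S,cs,(285,235,320,260),(205,200,325,270))):
    d=mask(im,(22,120,120),(35,255,255),bd); yy,xx=np.nonzero(d); print(n,"dot",xx.mean(),yy.mean(),len(xx),onz(c,xx.mean(),yy.mean(),.0085))
    b=mask(im,(3,35,120),(20,140,255),bc)
    b=cv2.morphologyEx(b,cv2.MORPH_CLOSE,np.ones((5,5)))
    cc=max(cv2.findContours(b,0,2)[0],key=cv2.contourArea)
    P=np.array([onz(c,u,v,.017)[:2] for u,v in cc[:,0]],np.float32)
    rc=cv2.minAreaRect(P); print(n,"copper",cv2.boundingRect(cc),rc,cv2.boxPoints(rc).ravel())
# orange grip
res={}
for n,im,c,bx in(("top",T,ct,(318,168,350,200)),("side",S,cs,(295,145,330,195))):
    m=mask(im,(5,130,80),(22,255,255),bx); yy,xx=np.nonzero(m); print(n,"grip",xx.min(),xx.max(),yy.min(),yy.max(),xx.mean(),yy.mean(),len(xx))
z=np.hstack([cv2.resize(T[125:225,245:355],None,fx=4,fy=4,interpolation=2),cv2.resize(S[145:245,290:340],None,fx=4,fy=4,interpolation=2)])
cv2.imwrite('pics/z0.png',z[:,:,::-1])
E
```

```text
top dot 273.0 208.5 26 [0.4358 0.3262 0.0085]
top copper (259, 143, 32, 64) ((0.5229628682136536, 0.3232099711894989), (0.07526421546936035, 0.1646210253238678), 87.60478973388672) [0.4392 0.2891 0.6036 0.2822 0.6068 0.3574 0.4423 0.3642]
side dot 299.29411764705884 246.14705882352942 34 [0.438  0.3249 0.0085]
side copper (223, 210, 83, 43) ((0.5265787839889526, 0.3239666521549225), (0.07825622707605362, 0.16441848874092102), 87.20100402832031) [0.4426 0.2889 0.6068 0.2809 0.6106 0.359  0.4464 0.3671]
top grip 329 337 177 185 332.2830188679245 181.37735849056602 53
side grip 309 317 156 183 313.1727272727273 169.45454545454547 220
```

View pics/z0.png

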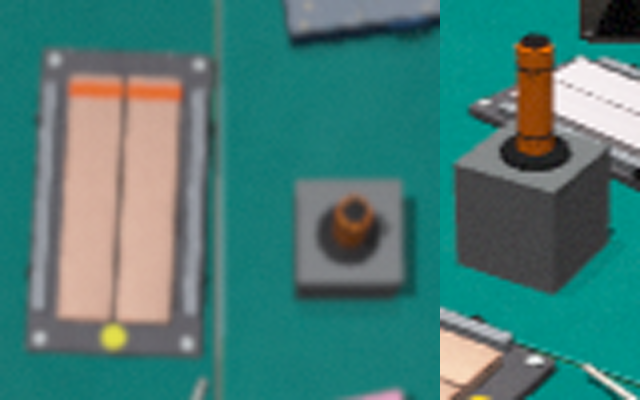

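The crop confirms the orange grip in the grey stand (cap at top-pixel (333.5,178), side-pixel (314,155)). In the copper jig the seam is a dark line, the yellow dot is at the near end and an orange tape strip at the far end.

```bash
python3 - <<'E'
from h import *
np.set_printoptions(precision=4,suppress=True)
ct=cam("top");cs=cam("side")
print("cap",tri(ray(ct,333.3,177.5),ray(cs,313.7,155)))
print("collar",tri(ray(ct,332.5,183.5),ray(cs,313.5,182.5)))
print("stand top corners top", [onz(ct,245+u/4-.4,125+v/4-.4,.065)[:2] for u,v in((296,180),(404,181),(403,284),(295,283))])
print("side", [onz(cs,290+u/4-.4,145+v/4-.4,.065)[:2] for u,v in((15,167),(112,196),(168,150),(85,127))])
# tall things: microscope, box heights guess
for n,t,s in(("box top",(553,103),(383,68)),("box2",(478,102),(352,57))): print(n,tri(ray(ct,*t),ray(cs,*s)))
for u,v in((615,150),(560,170),(600,200),(640,210),(450,150)): print((u,v),[onz(ct,u,v,z)[:2] for z in(0,.2,.35)])
E
```

```text
cap (array([0.4901, 0.1791, 0.1347]), [np.float64(0.0007674949308551829), np.float64(0.0007674949308551189)])
collar (array([0.4904, 0.1776, 0.0677]), [np.float64(0.0019294694264598866), np.float64(0.0019294694264598736)])
stand top corners top [array([0.5242, 0.2105]), array([0.5235, 0.1438]), array([0.4589, 0.1455]), array([0.4598, 0.2116])]
side [array([0.524 , 0.2114]), array([0.462 , 0.2124]), array([0.461 , 0.1517]), array([0.5155, 0.151 ])]
box top (array([ 0.5901, -0.3104,  0.2204]), [np.float64(0.046817882755930344), np.float64(0.046817882755930226)])
box2 (array([ 0.5856, -0.119 ,  0.2811]), [np.float64(0.029961426189183737), np.float64(0.02996142618918363)])
(615, 150) [array([ 0.5916, -0.5859]), array([ 0.5362, -0.4414]), array([ 0.4947, -0.333 ])]
(560, 170) [array([ 0.537 , -0.4314]), array([ 0.4912, -0.3139]), array([ 0.4568, -0.2258])]
(600, 200) [array([ 0.4561, -0.5304]), array([ 0.4244, -0.3956]), array([ 0.4007, -0.2945])]
(640, 210) [array([ 0.4292, -0.6343]), array([ 0.4022, -0.4813]), array([ 0.382 , -0.3666])]
(450, 150) [array([ 0.5918, -0.1405]), array([ 0.5365, -0.0738]), array([ 0.4949, -0.0238])]
```

>>> apply_moves --commands '[{"xyz": [0, 0, 4], "rot": [0, 0, 0]}, {"xyz": [-0.5, 1.5, 8], "rot": [0, 0, 0]}, {"xyz": [-1.5, 5, 10.5], "rot": [0, 0, 0]}, {"xyz": [-2.5, 8, 13], "rot": [0, 0, 0]}, {"xyz": [-3.5, 11, 15.5], "rot": [0, 0, 0]}]'

```text
time: 0.62
ee_pos: [0.1316, -0.4132, 0.3731]
tool_rot: [[0.953, 0.303, -0.0], [0.303, -0.953, 0.001], [0.0, -0.001, -1.0]]
contact_force: [0.1, -0.5, 0.6]
grip_width: 0.0854
```

>>> apply_moves --commands '[{"xyz": [-1, 3, 3], "rot": [0, 0, 0]}, {"xyz": [-1.5, 5.3, 5.7], "rot": [0, 0, 0]}, {"xyz": [1.5, 6.5, 5.7], "rot": [0, 0, 0]}, {"xyz": [5, 8.5, 5.7], "rot": [0, 0, 0]}, {"xyz": [8, 10.5, 5.7], "rot": [0, 0, 0]}]'

```text
time: 1.03
ee_pos: [0.2126, -0.3089, 0.4295]
tool_rot: [[0.954, 0.301, 0.0], [0.301, -0.954, -0.001], [0.0, 0.001, -1.0]]
contact_force: [0.3, -0.2, 0.1]
grip_width: 0.0849
```

```bash
python3 - <<'E'
from h import *
np.set_printoptions(precision=4,suppress=True)
o=r.get_obs();print(o)
E
```

```text
{'time': 1.0333, 'joints': array([-73.7356,  -0.8813,  69.2759,   0.0141, 111.5524,  -1.2267]), 'qvel': array([66.2366, -0.9882,  1.952 ,  0.055 , -0.054 , 64.0729]), 'tau': array([ -8.3264, -26.47  , -25.2979,  -0.0783,   0.15  ,  -1.444 ]), 'ee_pos': array([ 0.2126, -0.3089,  0.4295]), 'tool_rot': array([[ 0.9537,  0.3006,  0.0005],
       [ 0.3006, -0.9537, -0.0008],
       [ 0.0002,  0.0009, -1.    ]]), 'contact_force': array([ 0.3333, -0.1882,  0.0681]), 'wrist_torque': array([ 0.0068, -0.0022,  0.0513]), 'grip_width': 0.08490303086666398}
```

>>> apply_moves --commands '[{"xyz": [2.5, 3, 0], "rot": [0, 0, 0]}, {"xyz": [5, 6.1, 0], "rot": [0, 0, 0]}, {"xyz": [7.7, 9.2, 0], "rot": [0, 0, 0]}, {"xyz": [10.5, 12.3, 0], "rot": [0, 0, 0]}, {"xyz": [13, 15.5, 0], "rot": [0, 0, 0]}]'

```text
time: 1.45
ee_pos: [0.3427, -0.1529, 0.4293]
tool_rot: [[0.953, 0.303, 0.0], [0.303, -0.953, -0.0], [0.0, 0.0, -1.0]]
contact_force: [1.2, -1.2, -0.1]
grip_width: 0.0855
```

>>> apply_moves --commands '[{"xyz": [1.5, 3.6, 0], "rot": [0, 0, 0]}, {"xyz": [2.8, 7.2, 0], "rot": [0, 0, 0]}, {"xyz": [4, 10.8, 0], "rot": [0, 0, 0]}, {"xyz": [5, 14.4, 0], "rot": [0, 0, 0]}, {"xyz": [5.5, 18, 0], "rot": [0, 0, 0]}]'

```text
time: 1.87
ee_pos: [0.3972, 0.0272, 0.429]
tool_rot: [[0.953, 0.303, -0.0], [0.303, -0.953, 0.0], [-0.0, -0.0, -1.0]]
contact_force: [-0.8, -0.4, 0.1]
grip_width: 0.0852
```

>>> apply_moves --commands '[{"xyz": [1.5, 3, -2], "rot": [0, 0, 0]}, {"xyz": [3, 6, -4.5], "rot": [0, 0, 0]}, {"xyz": [4.5, 9, -7], "rot": [0, 0, 0]}, {"xyz": [6.2, 11.5, -9.8], "rot": [0, 0, 0]}, {"xyz": [7, 12.5, -13], "rot": [0, 0, 0]}]'

```text
time: 2.28
ee_pos: [0.4678, 0.1531, 0.2981]
tool_rot: [[0.952, 0.306, 0.001], [0.306, -0.952, 0.001], [0.001, -0.0, -1.0]]
contact_force: [1.5, -0.5, -1.1]
grip_width: 0.0852
```

```bash
python3 - <<'E'
from h import *
np.set_printoptions(precision=4,suppress=True)
r.camera("side");r.camera("side")
o=r.get_obs();shot("wrist","w1.png");c=cam("wrist",o)
print(o["time"],o["joints"],o["qvel"],o["ee_pos"],c, proj(c,[.49,.179,.135]),proj(c,[.525,.3235,.017]),proj(c,[.437,.3265,.008]),r.camera_params("wrist")["T_tool_cam"])
E
```

```text
2.3833 [ 4.1325 13.2516 74.2354  0.0091 93.0892 76.3538] [-2.5063 -4.3474 -6.1096 -0.7234  5.6895 -1.6347] [0.4657 0.1515 0.2944] (array([[301.1216,   0.    , 324.161 ],
       [  0.    , 301.1216, 202.5689],
       [  0.    ,   0.    ,   1.    ]]), array([[ 0.306 , -0.9167, -0.257 ],
       [-0.952 , -0.2951, -0.0809],
       [-0.0017,  0.2695, -0.963 ]]), array([0.5284, 0.1709, 0.4499])) [305.9016 152.4114] [216.0154  84.7991] [203.1721 146.5419] [[ 0.0007 -0.9656 -0.2601  0.0641]
 [ 1.      0.0004  0.001   0.0003]
 [-0.0009 -0.2601  0.9656 -0.1562]
 [ 0.      0.      0.      1.    ]]
```

View pics/w1.png

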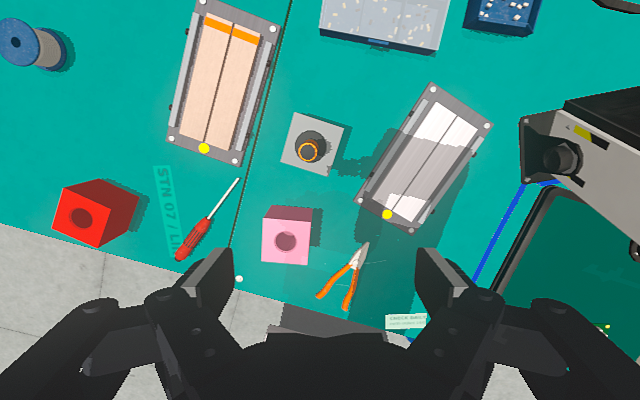

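Wrist view: pen cap (309,153) in the grey stand, copper jig at (225,80), its dot (204,148). All are within a few pixels of the predictions.

```bash
cat > jig.py <<'E'
from h import *
def big(m):
    n,l,st,c=cv2.connectedComponentsWithStats(m); i=1+st[1:,4].argmax(); return (l==i).astype(np.uint8),c[i],st[i]
def hsv(im,lo,hi,b):
    m=cv2.inRange(cv2.cvtColor(im,cv2.COLOR_RGB2HSV),np.array(lo),np.array(hi)); k=np.zeros_like(m);k[b[1]:b[3],b[0]:b[2]]=255; return m&k
def copper(im,c,b):
    m=hsv(im,(3,30,120),(22,255,255),b); m=cv2.morphologyEx(m,cv2.MORPH_CLOSE,np.ones((7,7)))
    m,_,_=big(m); cc=max(cv2.findContours(m,0,2)[0],key=cv2.contourArea)
    return cv2.minAreaRect(np.array([onz(c,u,v,.017)[:2] for u,v in cc[:,0]],np.float32))
E
python3 - <<'E'
from jig import *
np.set_printoptions(precision=4,suppress=True)
o=r.get_obs();im=shot("wrist");c=cam("wrist",o)
rc=copper(im,c,(165,5,275,145));print(rc,cv2.boxPoints(rc).ravel())
_,d,s=big(hsv(im,(24,150,120),(35,255,255),(190,135,215,160)));print("dot",d,s[4],onz(c,*d,.0085))
m,d,s=big(cv2.morphologyEx(hsv(im,(5,130,80),(22,255,255),(285,130,335,175)),cv2.MORPH_CLOSE,np.ones((3,3))));print("ring",d,s,onz(c,*d,.130))
cc=max(cv2.findContours(m,0,2)[0],key=cv2.contourArea);e=cv2.minEnclosingCircle(cc);print(e,onz(c,*e[0],.132))
g=hsv(im,(0,0,110),(180,45,255),(275,105,350,185));m,d,s=big(g);q=cv2.boxPoints(cv2.minAreaRect(max(cv2.findContours(m,0,2)[0],key=cv2.contourArea)));print("standtop",s,q.ravel(),[onz(c,*p,.065)[:2] for p in q],onz(c,*q.mean(0),.065))
z=cv2.resize(im[0:190,160:360],None,fx=4,fy=3,interpolation=2)
E
```

```text
((0.5238768458366394, 0.3206714391708374), (0.07463902980089188, 0.16329450905323029), 87.82534790039062) [0.4409 0.2865 0.604  0.2803 0.6069 0.3549 0.4437 0.3611]
dot [203.5875 148.5875] 80 [0.4359 0.3254 0.0085]
ring [307.4734 149.2899] [297 140  20  22 169] [0.494  0.1776 0.13  ]
((307.0, 150.5), 11.011457443237305) [0.4929 0.1777 0.132 ]
standtop [ 280  113   63   64 1808] [278.0378 161.3803 293.4534 112.5642 342.6045 128.0856 327.1889 176.9017] [array([0.4608, 0.2109]), array([0.5249, 0.2088]), array([0.5258, 0.1449]), array([0.4609, 0.1443])] [0.4938 0.1774 0.065 ]
```

>>> apply_moves --commands '[{"xyz": [0.8, 0.9, -2], "rot": [0, 0, 0]}, {"xyz": [1.6, 1.8, -4], "rot": [0, 0, 0]}, {"xyz": [2.4, 2.6, -7], "rot": [0, 0, 0]}, {"xyz": [2.4, 2.6, -9], "rot": [0, 0, 0]}, {"xyz": [2.4, 2.6, -9.5], "rot": [0, 0, 0]}]'

```text
time: 2.9
ee_pos: [0.4905, 0.1753, 0.2035]
tool_rot: [[0.953, 0.302, -0.002], [0.302, -0.953, -0.0], [-0.002, -0.0, -1.0]]
contact_force: [0.2, -0.6, -0.0]
grip_width: 0.0851
```

```bash
python3 - <<'E'
from jig import *
np.set_printoptions(precision=4,suppress=True)
r.camera("top");r.camera("top")
o=r.get_obs();im=shot("wrist","w2.png");c=cam("wrist",o)
print(o["ee_pos"],o["qvel"],proj(c,[.491,.178,.135]),proj(c,[.525,.3225,.017]))
cv2.imwrite("pics/w2c.png",im[:,150:550,::-1])
E
```

```text
[0.4912 0.1754 0.2057] [ 0.1568 -1.309  -2.1444  0.0791  0.7613  0.0793] [320.2452 205.6755] [204.8483 109.7773]
```

View pics/w2c.png

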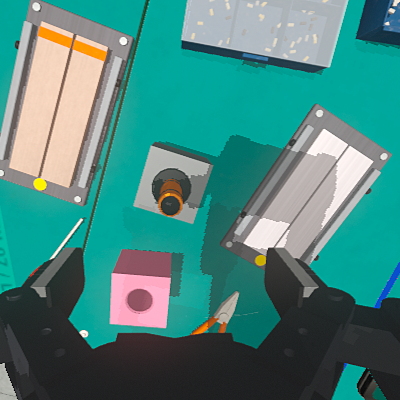

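The pen cap is at crop (170,208), i.e. full (320,208), within 2 px of prediction, so I descend with a small correction.

>>> apply_moves --commands '[{"xyz": [-0.1, 0.2, -3], "rot": [0, 0, 0]}, {"xyz": [-0.1, 0.2, -6], "rot": [0, 0, 0]}, {"xyz": [-0.1, 0.2, -8.5], "rot": [0, 0, 0]}, {"xyz": [-0.1, 0.2, -10.3], "rot": [0, 0, 0]}, {"xyz": [-0.1, 0.2, -11], "rot": [0, 0, 0]}]'

```text
time: 3.47
ee_pos: [0.49, 0.1778, 0.0942]
tool_rot: [[0.953, 0.302, 0.0], [0.302, -0.953, -0.0], [0.0, 0.0, -1.0]]
contact_force: [0.6, 0.7, -0.4]
grip_width: 0.0854
```

>>> apply_moves --commands '[{"xyz": [0, 0, 0], "rot": [0, 0, 0]}, {"xyz": [0, 0, 0], "rot": [0, 0, 0]}, {"xyz": [0, 0, 0], "rot": [0, 0, 0]}, {"xyz": [0, 0, 0], "rot": [0, 0, 0]}, {"xyz": [0, 0, 0], "rot": [0, 0, 0]}]' --jaw 1.2

```text
time: 3.88
ee_pos: [0.4903, 0.1782, 0.0953]
tool_rot: [[0.953, 0.303, 0.002], [0.303, -0.953, 0.0], [0.002, 0.0, -1.0]]
contact_force: [-0.1, 0.3, -0.2]
grip_width: 0.0255
```

>>> apply_moves --commands '[{"xyz": [0, 0, 0], "rot": [0, 0, 0]}, {"xyz": [0, 0, 0], "rot": [0, 0, 0]}, {"xyz": [0, 0, 0], "rot": [0, 0, 0]}, {"xyz": [0, 0, 0], "rot": [0, 0, 0]}, {"xyz": [0, 0, 0], "rot": [0, 0, 0]}]'

```text
time: 4.3
ee_pos: [0.4903, 0.1784, 0.0953]
tool_rot: [[0.953, 0.303, 0.002], [0.303, -0.953, 0.0], [0.002, 0.0, -1.0]]
contact_force: [-1.7, 1.5, 5.1]
grip_width: 0.0181
```

>>> apply_moves --commands '[{"xyz": [0, 0, 0.7], "rot": [0, 0, 0]}, {"xyz": [0, 0, 2], "rot": [0, 0, 0]}, {"xyz": [0, 0, 4], "rot": [0, 0, 0]}, {"xyz": [0, 0, 6], "rot": [0, 0, 0]}, {"xyz": [0, 0, 8], "rot": [0, 0, 0]}]'

```text
time: 4.72
ee_pos: [0.4896, 0.1782, 0.1757]
tool_rot: [[0.953, 0.303, -0.0], [0.303, -0.953, -0.0], [-0.0, 0.0, -1.0]]
contact_force: [0.9, -0.4, -0.4]
grip_width: 0.0182
```

>>> apply_moves --commands '[{"xyz": [-0.5, 1.5, 0.5], "rot": [0, 0, 0]}, {"xyz": [-1.5, 4.5, 0.5], "rot": [0, 0, 0]}, {"xyz": [-2.5, 8, 0.5], "rot": [0, 0, 0]}, {"xyz": [-3.5, 11.5, 0.5], "rot": [0, 0, 0]}, {"xyz": [-4.2, 14, 0.5], "rot": [0, 0, 0]}]'

```text
time: 5.13
ee_pos: [0.4467, 0.3205, 0.1799]
tool_rot: [[0.953, 0.304, 0.0], [0.304, -0.953, 0.001], [0.0, -0.001, -1.0]]
contact_force: [-0.0, 0.2, -1.3]
grip_width: 0.0183
```

>>> apply_moves --commands '[{"xyz": [-0.3, 0.7, -0.5], "rot": [0, 0, 0]}, {"xyz": [-0.3, 0.7, -1.5], "rot": [0, 0, 0]}, {"xyz": [-0.3, 0.7, -2.5], "rot": [0, 0, 0]}, {"xyz": [-0.3, 0.7, -3], "rot": [0, 0, 0]}, {"xyz": [-0.3, 0.7, -3], "rot": [0, 0, 0]}]'

```text
time: 5.55
ee_pos: [0.4445, 0.3243, 0.148]
tool_rot: [[0.953, 0.302, -0.002], [0.302, -0.953, -0.001], [-0.003, 0.0, -1.0]]
contact_force: [-0.1, -0.5, -0.4]
grip_width: 0.018
```

```bash
python3 - <<'E'
from jig import *
np.set_printoptions(precision=4,suppress=True)
r.camera("top");r.camera("top")
o=r.get_obs();W=shot("wrist");S=shot("side");T=shot("top");p=o["ee_pos"]
print(o["time"],p,o["grip_width"],o["contact_force"])
tip=p-[0,0,.0853]
for n in("wrist","side","top"):
    c=cam(n,o);print(n,proj(c,tip),proj(c,[.445,.3259,.017]),proj(c,[.605,.3191,.017]))
u,v=map(int,proj(cam("side"),[.5,.322,.05]))
a=cv2.resize(S[v-60:v+65,u-70:u+70],(560,500),interpolation=2);cv2.imwrite("pics/s3.png",a[:,:,::-1]);print(u-70,v-60)
cv2.imwrite("pics/w3.png",W[:,:,::-1])
E
```

```text
5.65 [0.4452 0.3246 0.1494] 0.01771754652507907 [ 0.8569 -0.8158 -1.3434]
wrist [323.4883 201.514 ] [322.2484 189.0013] [386.4917  16.1692]
side [295.5429 221.4737] [295.9263 241.8453] [234.914 217.655]
top [271.9839 201.4607] [272.8917 204.4287] [276.0236 143.4271]
203 159
```

View pics/s3.png

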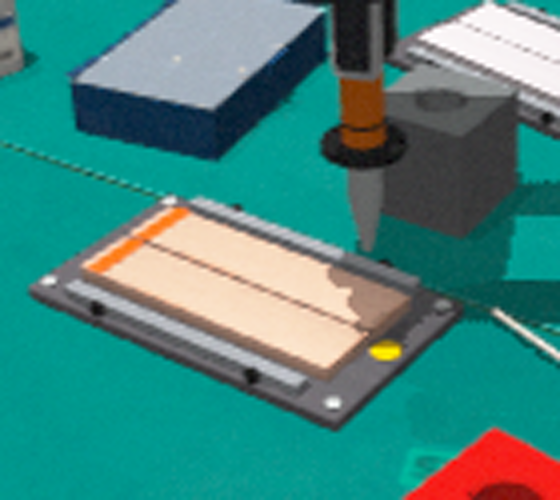

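View pics/w3.png

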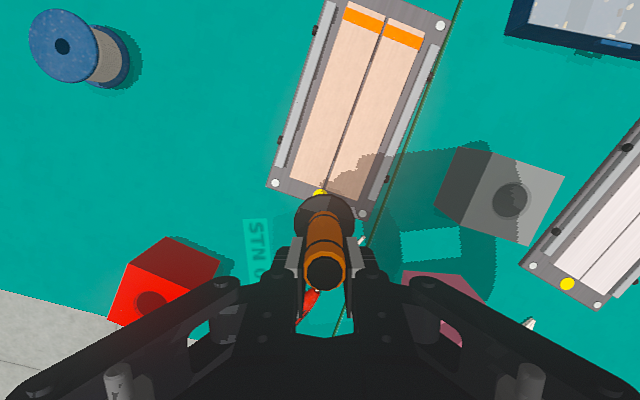

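Side: the tip is at (295.5,221), as predicted. The seam start (295.5,241.7) and end (235,218) agree with the estimates. The wrist view suggests a few mm difference at the far end, so I fit the dark seam line itself in all three views.

```bash
python3 - <<'E'
from jig import *
np.set_printoptions(precision=4,suppress=True)
o=r.get_obs();ims={n:shot(n) for n in("wrist","side","top")}
a=np.array([.445,.3259]);b=np.array([.605,.3191]);t=(b-a)/.16;nn=np.array([-t[1],t[0]])
for n,im in ims.items():
    c=cam(n,o);g=im.astype(np.float32).mean(2);R=[]
    for s in np.linspace(.03,.135,22):
        offs=np.arange(-.010,.01001,.0005)
        P=np.array([proj(c,[*(a+t*s+nn*d),.017]) for d in offs],np.float32)
        v=cv2.remap(g,P[:,:1],P[:,1:],cv2.INTER_LINEAR)[:,0]
        w=np.clip(np.median(v)-v-8,0,None)
        if w.sum()>10: 
            k=abs(offs-offs[w.argmax()])<.003; R.append((s,(w*offs)[k].sum()/w[k].sum()))
    R=np.array(R);f=np.polyfit(*R.T,1) if len(R)>4 else None
    print(n,len(R),"off at start/end mm",np.polyval(f,[0,.16])*1e3,"resid",np.std(R[:,1]-np.polyval(f,R[:,0]))*1e3)
    # ends along seam, on each side
    for side in(-.017,.017):
        ss=np.arange(-.02,.181,.0005);P=np.array([proj(c,[*(a+t*s+nn*side),.017]) for s in ss],np.float32)
        hs=cv2.remap(im,P[:,:1],P[:,1:],cv2.INTER_LINEAR)[:,0].astype(int);rb=hs[:,0]-hs[:,2]
        k=np.nonzero(rb>25)[0];print("  ends mm",ss[k[0]]*1e3,ss[k[-1]]*1e3)
E
```

```text
wrist 22 off at start/end mm [-0.5346 -0.3007] resid 0.07773866143009686
  ends mm -20.0 160.00000000000017
  ends mm 0.5000000000000178 160.00000000000017
side 22 off at start/end mm [ 0.0261 -0.7181] resid 0.29331087350783347
  ends mm -2.499999999999985 164.00000000000017
  ends mm -14.999999999999996 163.00000000000017
top 12 off at start/end mm [-9.8206 -6.9958] resid 1.3081650811075405
  ends mm -20.0 172.50000000000017
  ends mm -20.0 164.00000000000017
```

>>> apply_moves --commands '[{"xyz": [-0.1, 0.1, -1], "rot": [0, 0, 0]}, {"xyz": [-0.1, 0.1, -2], "rot": [0, 0, 0]}, {"xyz": [-0.1, 0.1, -3], "rot": [0, 0, 0]}, {"xyz": [-0.1, 0.1, -3.5], "rot": [0, 0, 0]}, {"xyz": [-0.1, 0.1, -3.7], "rot": [0, 0, 0]}]'

```text
time: 6.37
ee_pos: [0.4435, 0.326, 0.111]
tool_rot: [[0.953, 0.303, -0.002], [0.303, -0.953, -0.001], [-0.002, 0.0, -1.0]]
contact_force: [-0.9, 0.2, -1.4]
grip_width: 0.0177
```

>>> apply_moves --commands '[{"xyz": [0, 0, 0], "rot": [0, 0, 0]}, {"xyz": [0, 0, 0], "rot": [0, 0, 0]}, {"xyz": [0, 0, 0], "rot": [0, 0, 0]}]'

```text
time: 6.62
ee_pos: [0.4441, 0.3263, 0.1127]
tool_rot: [[0.953, 0.303, 0.001], [0.303, -0.953, 0.0], [0.001, -0.0, -1.0]]
contact_force: [0.3, -0.1, 0.6]
grip_width: 0.0179
```

```bash
python3 - <<'E'
from jig import *
np.set_printoptions(precision=4,suppress=True)
o=r.get_obs();S=shot("side");p=o["ee_pos"];c=cam("side")
print(p,proj(c,p-[0,0,.0853]),proj(c,[.4445,.3257,.017]),o["contact_force"])
a=cv2.resize(S[195:255,255:325],(700,600),interpolation=2);cv2.imwrite("pics/s4.png",a[:,:,::-1])
E
```

```text
[0.4441 0.3263 0.1127] [296.069  237.7844] [296.1965 241.8698] [ 0.3344 -0.0806  0.5839]
```

View pics/s4.png

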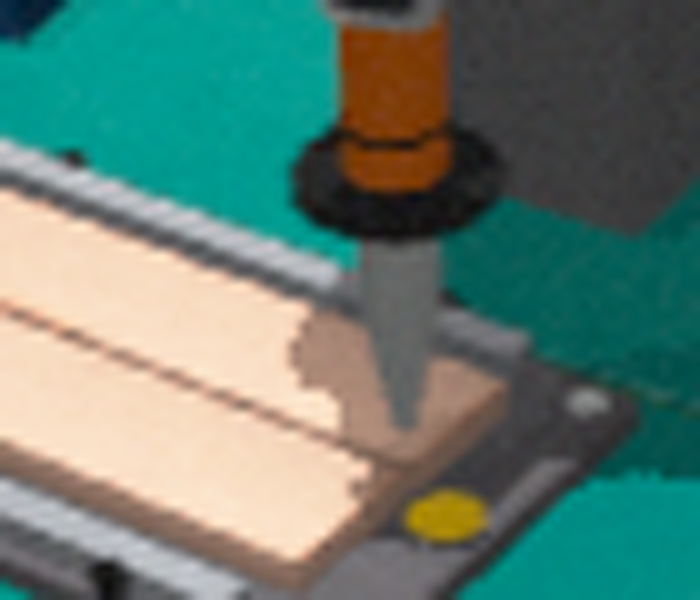

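The tip is at (295.4,238), just above the seam's dot end (295.8,241.6). Starting the scan.

>>> apply_moves --commands '[{"xyz": [0.25, -0.01, 0], "rot": [0, 0, 0]}, {"xyz": [0.5, -0.02, 0], "rot": [0, 0, 0]}, {"xyz": [0.75, -0.04, 0], "rot": [0, 0, 0]}, {"xyz": [1.0, -0.05, 0], "rot": [0, 0, 0]}, {"xyz": [1.25, -0.06, 0], "rot": [0, 0, 0]}]'

```text
time: 7.08
ee_pos: [0.4567, 0.3256, 0.1123]
tool_rot: [[0.953, 0.303, 0.0], [0.303, -0.953, 0.0], [0.0, -0.0, -1.0]]
contact_force: [0.6, -0.3, -0.6]
grip_width: 0.0181
```

>>> apply_moves --commands '[{"xyz": [0.25, -0.01, 0], "rot": [0, 0, 0]}, {"xyz": [0.5, -0.02, 0], "rot": [0, 0, 0]}, {"xyz": [0.75, -0.04, 0], "rot": [0, 0, 0]}, {"xyz": [1.0, -0.05, 0], "rot": [0, 0, 0]}, {"xyz": [1.25, -0.06, 0], "rot": [0, 0, 0]}]'

```text
time: 7.5
ee_pos: [0.4691, 0.325, 0.1123]
tool_rot: [[0.953, 0.303, -0.0], [0.303, -0.953, 0.0], [-0.0, -0.0, -1.0]]
contact_force: [0.2, 0.3, -1.1]
grip_width: 0.018
```

>>> apply_moves --commands '[{"xyz": [0.25, -0.01, 0], "rot": [0, 0, 0]}, {"xyz": [0.5, -0.02, 0], "rot": [0, 0, 0]}, {"xyz": [0.75, -0.04, 0], "rot": [0, 0, 0]}, {"xyz": [1.0, -0.05, 0], "rot": [0, 0, 0]}, {"xyz": [1.25, -0.06, 0], "rot": [0, 0, 0]}]'

```text
time: 7.92
ee_pos: [0.4816, 0.3244, 0.1123]
tool_rot: [[0.953, 0.303, -0.0], [0.303, -0.953, -0.0], [-0.0, 0.0, -1.0]]
contact_force: [-0.9, 0.4, -0.7]
grip_width: 0.0184
```

>>> apply_moves --commands '[{"xyz": [0.25, -0.01, 0], "rot": [0, 0, 0]}, {"xyz": [0.5, -0.02, 0], "rot": [0, 0, 0]}, {"xyz": [0.75, -0.04, 0], "rot": [0, 0, 0]}, {"xyz": [1.0, -0.05, 0], "rot": [0, 0, 0]}, {"xyz": [1.25, -0.06, 0], "rot": [0, 0, 0]}]'

```text
time: 8.33
ee_pos: [0.4941, 0.3238, 0.1122]
tool_rot: [[0.953, 0.303, -0.0], [0.303, -0.953, -0.0], [-0.0, 0.0, -1.0]]
contact_force: [0.4, -0.4, -1.2]
grip_width: 0.018
```

>>> apply_moves --commands '[{"xyz": [0.25, -0.01, 0], "rot": [0, 0, 0]}, {"xyz": [0.5, -0.02, 0], "rot": [0, 0, 0]}, {"xyz": [0.75, -0.04, 0], "rot": [0, 0, 0]}, {"xyz": [1.0, -0.05, 0], "rot": [0, 0, 0]}, {"xyz": [1.25, -0.06, 0], "rot": [0, 0, 0]}]'

```text
time: 8.75
ee_pos: [0.5066, 0.3232, 0.1122]
tool_rot: [[0.953, 0.303, -0.0], [0.303, -0.953, -0.0], [-0.0, 0.0, -1.0]]
contact_force: [-0.4, 0.3, -1.7]
grip_width: 0.018
```

>>> apply_moves --commands '[{"xyz": [0.25, -0.01, 0], "rot": [0, 0, 0]}, {"xyz": [0.5, -0.02, 0], "rot": [0, 0, 0]}, {"xyz": [0.75, -0.04, 0], "rot": [0, 0, 0]}, {"xyz": [1.0, -0.05, 0], "rot": [0, 0, 0]}, {"xyz": [1.25, -0.06, 0], "rot": [0, 0, 0]}]'

```text
time: 9.17
ee_pos: [0.5191, 0.3226, 0.1122]
tool_rot: [[0.953, 0.303, -0.0], [0.303, -0.953, -0.0], [-0.0, 0.0, -1.0]]
contact_force: [-0.0, -0.3, -1.4]
grip_width: 0.0179
```

>>> apply_moves --commands '[{"xyz": [0.25, -0.01, 0], "rot": [0, 0, 0]}, {"xyz": [0.5, -0.02, 0], "rot": [0, 0, 0]}, {"xyz": [0.75, -0.04, 0], "rot": [0, 0, 0]}, {"xyz": [1.0, -0.05, 0], "rot": [0, 0, 0]}, {"xyz": [1.25, -0.06, 0], "rot": [0, 0, 0]}]'

```text
time: 9.58
ee_pos: [0.5316, 0.322, 0.1123]
tool_rot: [[0.953, 0.303, 0.0], [0.303, -0.953, 0.0], [0.0, -0.0, -1.0]]
contact_force: [-0.3, -0.4, -1.4]
grip_width: 0.0179
```

>>> apply_moves --commands '[{"xyz": [0.25, -0.01, 0], "rot": [0, 0, 0]}, {"xyz": [0.5, -0.02, 0], "rot": [0, 0, 0]}, {"xyz": [0.75, -0.04, 0], "rot": [0, 0, 0]}, {"xyz": [1.0, -0.05, 0], "rot": [0, 0, 0]}, {"xyz": [1.25, -0.06, 0], "rot": [0, 0, 0]}]'

```text
time: 10.0
ee_pos: [0.5441, 0.3214, 0.1123]
tool_rot: [[0.953, 0.303, -0.0], [0.303, -0.953, -0.0], [-0.0, -0.0, -1.0]]
contact_force: [0.5, 0.3, -0.6]
grip_width: 0.0183
```

>>> apply_moves --commands '[{"xyz": [0.25, -0.01, 0], "rot": [0, 0, 0]}, {"xyz": [0.5, -0.02, 0], "rot": [0, 0, 0]}, {"xyz": [0.75, -0.04, 0], "rot": [0, 0, 0]}, {"xyz": [1.0, -0.05, 0], "rot": [0, 0, 0]}, {"xyz": [1.25, -0.06, 0], "rot": [0, 0, 0]}]'

```text
time: 10.42
ee_pos: [0.5566, 0.3208, 0.1122]
tool_rot: [[0.953, 0.303, -0.0], [0.303, -0.953, -0.0], [-0.0, 0.0, -1.0]]
contact_force: [0.1, -0.1, -1.0]
grip_width: 0.0185
```

>>> apply_moves --commands '[{"xyz": [0.25, -0.01, 0], "rot": [0, 0, 0]}, {"xyz": [0.5, -0.02, 0], "rot": [0, 0, 0]}, {"xyz": [0.75, -0.04, 0], "rot": [0, 0, 0]}, {"xyz": [1.0, -0.05, 0], "rot": [0, 0, 0]}, {"xyz": [1.25, -0.06, 0], "rot": [0, 0, 0]}]'

```text
time: 10.83
ee_pos: [0.5691, 0.3202, 0.1123]
tool_rot: [[0.953, 0.303, -0.0], [0.303, -0.953, 0.0], [-0.0, -0.0, -1.0]]
contact_force: [-0.4, 0.7, -1.4]
grip_width: 0.0179
```

>>> apply_moves --commands '[{"xyz": [0.25, -0.01, 0], "rot": [0, 0, 0]}, {"xyz": [0.5, -0.02, 0], "rot": [0, 0, 0]}, {"xyz": [0.75, -0.04, 0], "rot": [0, 0, 0]}, {"xyz": [1.0, -0.05, 0], "rot": [0, 0, 0]}, {"xyz": [1.25, -0.06, 0], "rot": [0, 0, 0]}]'

```text
time: 11.25
ee_pos: [0.5816, 0.3196, 0.1123]
tool_rot: [[0.953, 0.303, -0.0], [0.303, -0.953, -0.0], [-0.0, 0.0, -1.0]]
contact_force: [0.8, -0.3, -0.8]
grip_width: 0.0179
```

>>> apply_moves --commands '[{"xyz": [0.25, -0.01, 0], "rot": [0, 0, 0]}, {"xyz": [0.5, -0.02, 0], "rot": [0, 0, 0]}, {"xyz": [0.75, -0.04, 0], "rot": [0, 0, 0]}, {"xyz": [1.0, -0.05, 0], "rot": [0, 0, 0]}, {"xyz": [1.25, -0.06, 0], "rot": [0, 0, 0]}]'

```text
time: 11.67
ee_pos: [0.5941, 0.319, 0.1123]
tool_rot: [[0.953, 0.303, -0.0], [0.303, -0.953, -0.0], [-0.0, -0.0, -1.0]]
contact_force: [0.1, 0.7, -0.3]
grip_width: 0.018
```

>>> apply_moves --commands '[{"xyz": [0.25, -0.01, 0], "rot": [0, 0, 0]}, {"xyz": [0.5, -0.02, 0], "rot": [0, 0, 0]}, {"xyz": [0.75, -0.04, 0], "rot": [0, 0, 0]}, {"xyz": [1.0, -0.05, 0], "rot": [0, 0, 0]}, {"xyz": [1.2, -0.06, 0], "rot": [0, 0, 0]}]'

```text
time: 12.08
ee_pos: [0.6061, 0.3184, 0.1122]
tool_rot: [[0.953, 0.303, 0.0], [0.303, -0.953, 0.0], [0.0, 0.0, -1.0]]
contact_force: [0.7, -0.7, -0.1]
grip_width: 0.0176
```

```bash
python3 - <<'E'
from jig import *
np.set_printoptions(precision=4,suppress=True)
r.camera("top");o=r.get_obs();S=shot("side");p=o["ee_pos"];c=cam("side")
print(p,proj(c,p-[0,0,.0853]),proj(c,[.605,.3187,.017]),o["contact_force"])
a=cv2.resize(S[175:235,205:275],(700,600),interpolation=2);cv2.imwrite("pics/s5.png",a[:,:,::-1])
E
```

```text
[0.6064 0.3183 0.1122] [234.1599 213.4056] [235.036  217.5671] [-0.2496 -0.7251 -0.8296]
```

View pics/s5.png

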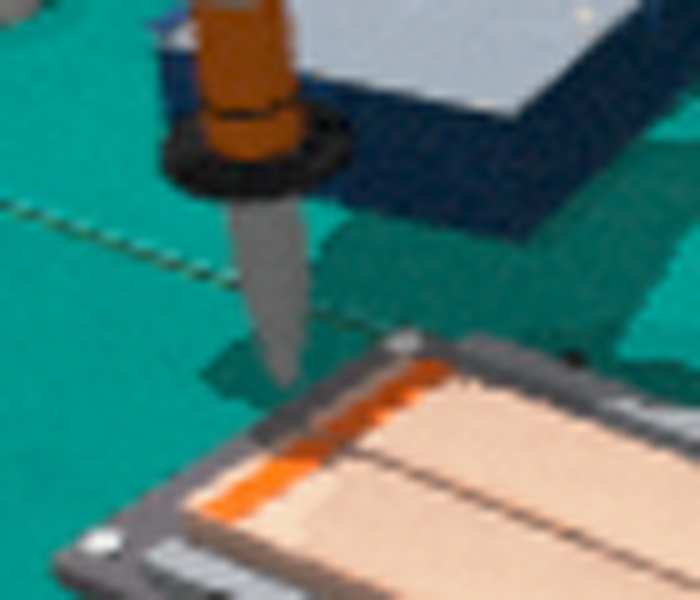

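The tip is at (233.7,213.7), over the far end of the seam at (235,217.5). The scan is complete; now I return the probe.

>>> apply_moves --commands '[{"xyz": [0, 0, 1.2], "rot": [0, 0, 0]}, {"xyz": [0, 0, 2.8], "rot": [0, 0, 0]}, {"xyz": [0, 0, 4.5], "rot": [0, 0, 0]}, {"xyz": [0, 0, 6], "rot": [0, 0, 0]}, {"xyz": [0, 0, 7], "rot": [0, 0, 0]}]'

```text
time: 12.6
ee_pos: [0.6061, 0.3186, 0.1841]
tool_rot: [[0.953, 0.303, 0.002], [0.303, -0.953, 0.001], [0.002, -0.0, -1.0]]
contact_force: [-0.3, -0.0, -1.1]
grip_width: 0.0178
```

>>> apply_moves --commands '[{"xyz": [-1.5, -2, 0], "rot": [0, 0, 0]}, {"xyz": [-3.6, -4.5, 0], "rot": [0, 0, 0]}, {"xyz": [-5.8, -7.2, 0], "rot": [0, 0, 0]}, {"xyz": [-8, -9.8, 0], "rot": [0, 0, 0]}, {"xyz": [-10, -12.2, 0], "rot": [0, 0, 0]}]'

```text
time: 13.02
ee_pos: [0.5042, 0.1952, 0.1821]
tool_rot: [[0.953, 0.303, -0.0], [0.303, -0.953, -0.0], [-0.001, 0.0, -1.0]]
contact_force: [1.0, -0.1, -0.6]
grip_width: 0.0179
```

>>> apply_moves --commands '[{"xyz": [-1, -1.2, 0], "rot": [0, 0, 0]}, {"xyz": [-1.5, -1.8, 0], "rot": [0, 0, 0]}, {"xyz": [-1.5, -1.8, 0], "rot": [0, 0, 0]}, {"xyz": [-1.5, -1.8, 0], "rot": [0, 0, 0]}, {"xyz": [-1.5, -1.8, 0], "rot": [0, 0, 0]}]'

```text
time: 13.43
ee_pos: [0.4916, 0.1791, 0.1822]
tool_rot: [[0.953, 0.303, 0.0], [0.303, -0.953, 0.0], [0.0, -0.0, -1.0]]
contact_force: [0.1, -0.1, -1.5]
grip_width: 0.0183
```

```bash
python3 - <<'E'
from jig import *
np.set_printoptions(precision=4,suppress=True)
o=r.get_obs();S=shot("side");p=o["ee_pos"];c=cam("side")
print(o["time"],p,proj(c,p-[0,0,.0853]),proj(c,[.4925,.178,.065]),o["contact_force"])
a=cv2.resize(S[150:225,280:350],(560,600),interpolation=2);cv2.imwrite("pics/s6.png",a[:,:,::-1])
E
```

```text
13.4333 [0.4916 0.1791 0.1822] [313.5393 170.9295] [313.4734 183.551 ] [ 0.0832 -0.1326 -1.4734]
```

View pics/s6.png

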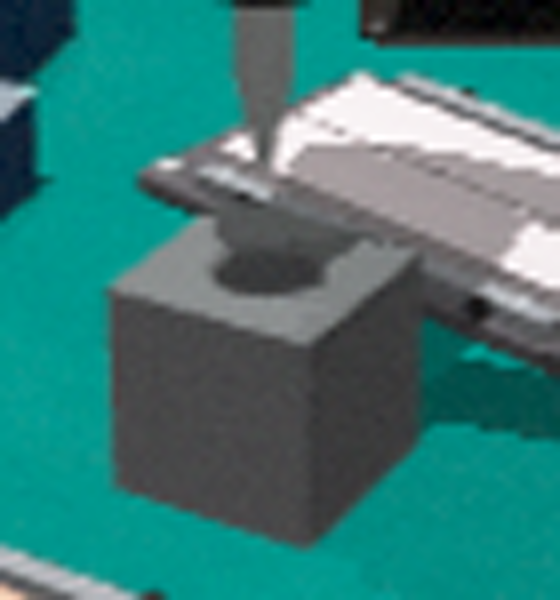

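The tip (313.2,171) is centred over the hole (313.8,184), so I lower it.

>>> apply_moves --commands '[{"xyz": [0, -0.1, -1.5], "rot": [0, 0, 0]}, {"xyz": [0, -0.1, -3], "rot": [0, 0, 0]}, {"xyz": [0, -0.1, -4.2], "rot": [0, 0, 0]}, {"xyz": [0, -0.1, -5.4], "rot": [0, 0, 0]}, {"xyz": [0, -0.1, -6.5], "rot": [0, 0, 0]}]'

```text
time: 13.9
ee_pos: [0.4912, 0.178, 0.1162]
tool_rot: [[0.953, 0.304, -0.0], [0.304, -0.953, 0.0], [-0.0, -0.0, -1.0]]
contact_force: [0.7, 0.3, -1.0]
grip_width: 0.0182
```

>>> apply_moves --commands '[{"xyz": [0, 0, -0.7], "rot": [0, 0, 0]}, {"xyz": [0, 0, -1.3], "rot": [0, 0, 0]}, {"xyz": [0, 0, -1.8], "rot": [0, 0, 0]}, {"xyz": [0, 0, -2.1], "rot": [0, 0, 0]}, {"xyz": [0, 0, -2.1], "rot": [0, 0, 0]}]'

```text
time: 14.32
ee_pos: [0.4908, 0.1775, 0.0959]
tool_rot: [[0.953, 0.303, -0.001], [0.303, -0.953, -0.0], [-0.001, -0.0, -1.0]]
contact_force: [-0.1, 0.1, -1.0]
grip_width: 0.0178
```

>>> apply_moves --commands '[{"xyz": [0, 0, 0], "rot": [0, 0, 0]}, {"xyz": [0, 0, 0], "rot": [0, 0, 0]}]'

```text
time: 14.48
ee_pos: [0.4911, 0.1774, 0.0967]
tool_rot: [[0.953, 0.303, 0.001], [0.303, -0.953, 0.0], [0.001, 0.0, -1.0]]
contact_force: [-0.6, 0.1, -1.0]
grip_width: 0.0183
```

>>> apply_moves --commands '[{"xyz": [0, 0, -0.05], "rot": [0, 0, 0]}, {"xyz": [0, 0, -0.1], "rot": [0, 0, 0]}, {"xyz": [0, 0, -0.13], "rot": [0, 0, 0]}, {"xyz": [0, 0, -0.13], "rot": [0, 0, 0]}]'

```text
time: 14.82
ee_pos: [0.491, 0.1774, 0.0953]
tool_rot: [[0.953, 0.303, 0.001], [0.303, -0.953, 0.0], [0.001, 0.0, -1.0]]
contact_force: [-0.8, -0.1, 2.6]
grip_width: 0.018
```

>>> apply_moves --commands '[{"xyz": [0, 0, 0], "rot": [0, 0, 0]}, {"xyz": [0, 0, 0], "rot": [0, 0, 0]}, {"xyz": [0, 0, 0], "rot": [0, 0, 0]}, {"xyz": [0, 0, 0], "rot": [0, 0, 0]}, {"xyz": [0, 0, 0], "rot": [0, 0, 0]}]' --jaw 8.4

```text
time: 15.23
ee_pos: [0.4908, 0.1774, 0.0949]
tool_rot: [[0.953, 0.303, -0.0], [0.303, -0.953, 0.0], [-0.0, -0.0, -1.0]]
contact_force: [-0.1, 0.4, 0.1]
grip_width: 0.0771
```

>>> apply_moves --commands '[{"xyz": [0, 0, 0], "rot": [0, 0, 0]}, {"xyz": [0, 0, 0], "rot": [0, 0, 0]}, {"xyz": [0, 0, 0], "rot": [0, 0, 0]}]'

```text
time: 15.48
ee_pos: [0.4908, 0.1774, 0.0949]
tool_rot: [[0.953, 0.303, -0.0], [0.303, -0.953, -0.0], [-0.0, -0.0, -1.0]]
contact_force: [0.7, -0.1, -0.5]
grip_width: 0.0838
```

>>> apply_moves --commands '[{"xyz": [0, 0, 1], "rot": [0, 0, 0]}, {"xyz": [0, 0, 3], "rot": [0, 0, 0]}, {"xyz": [0, 0, 6], "rot": [0, 0, 0]}, {"xyz": [0, 0, 9], "rot": [0, 0, 0]}, {"xyz": [0, 0, 12], "rot": [0, 0, 0]}]'

```text
time: 15.9
ee_pos: [0.4905, 0.1774, 0.2163]
tool_rot: [[0.953, 0.303, -0.0], [0.303, -0.953, -0.0], [-0.0, -0.0, -1.0]]
contact_force: [-0.1, 0.4, -0.0]
grip_width: 0.0842
```

>>> apply_moves --commands '[{"xyz": [-1, 0, 2], "rot": [0, 0, 0]}, {"xyz": [-3, 0, 3], "rot": [0, 0, 0]}, {"xyz": [-4, 0, 4], "rot": [0, 0, 0]}, {"xyz": [-4, 0, 4], "rot": [0, 0, 0]}, {"xyz": [-4, 0, 4], "rot": [0, 0, 0]}]'

```text
time: 16.32
ee_pos: [0.4509, 0.1774, 0.255]
tool_rot: [[0.953, 0.303, 0.001], [0.303, -0.953, 0.0], [0.001, 0.0, -1.0]]
contact_force: [0.2, 0.3, 0.3]
grip_width: 0.084
```

```bash
python3 - <<'E'
from jig import *
np.set_printoptions(precision=4,suppress=True)
o=r.get_obs();S=shot("side");W=shot("wrist");c=cam("side");print(o["time"],o["ee_pos"],o["qvel"],o["contact_force"])
print(proj(c,[.491,.178,.135]),proj(c,[.491,.178,.07]),proj(cam("wrist",o),[.491,.178,.135]))
u,v=map(int,proj(cam("wrist",o),[.491,.178,.1]));u=max(u,70);v=max(v,60)
a=np.hstack([cv2.resize(S[145:225,285:345],(360,480),interpolation=2),cv2.resize(W[v-60:v+60,u-55:u+55],(440,480),interpolation=2)]);cv2.imwrite("pics/s7.png",a[:,:,::-1])
E
```

```text
16.3167 [0.4509 0.1774 0.255 ] [-0.4379  1.8865  0.3266 -0.0298 -0.3754 -0.1142] [0.2211 0.3077 0.3473]
[313.9682 154.6739] [314.0491 181.7178] [336.3095 150.9977]
```

View pics/s7.png

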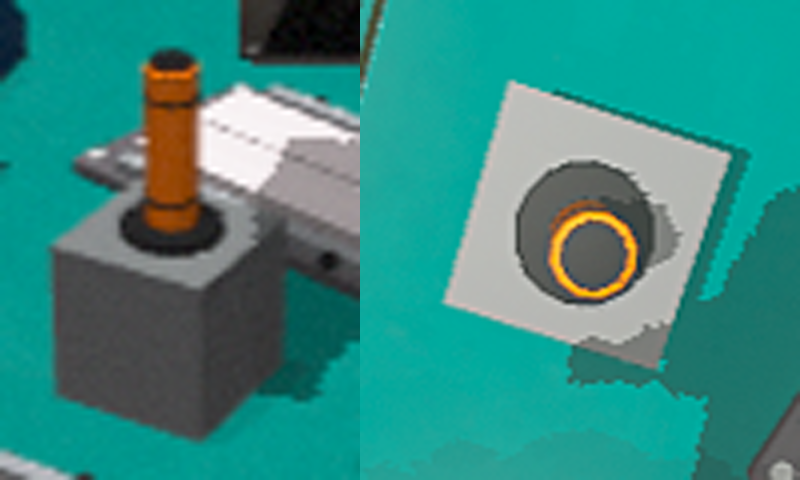

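The probe stands upright with its collar flat on the stand: the cap is at side (313.7,154.8) against a predicted (314.0,154.7). The gripper is clear.

```bash
python3 -c "
from bench import r
print(r.job_done())"
```

```text
the job is handed in; nothing more can be done
None
```

I scanned the copper seam with the probe from the yellow-dot end to the far end, put the probe back in its stand, and handed the job in at about 16 s of robot time.

- **Scan:** the tip moved at about 3 cm/s. By measured arm position and grasp height it stayed about 1 cm above the copper. Force readings stayed under 2 N.
- **Position on the seam:** the side camera showed the tip within about 1 mm of the seam at both ends. The wrist and side views agreed on the seam line to under 1 mm.
- **Seating:** the last side and wrist views show the probe upright in the grey stand with its collar flat on top and the gripper clear of it.
- **Checks that disagreed:** the automatic fit of the seam in the top view failed, probably because the arm was in the way, so I ignored it. The side view's bar-end readings ran a few mm long, so I relied on the wrist view and a direct look at the tip instead. The gripper read 18 mm on the 20 mm grip, but the grip held steady throughout.

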